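# Put the strap creaser in gear

## Robot

A 7-joint arm with a two-finger parallel gripper is mounted at the origin on the work surface. World frame = base frame: x ahead of the robot, y to its left, z up, the work surface at z = 0. Lengths are in mm, angles in rad, forces in N, time in s.
With the tool pointing down it reaches from about 425 to 950 mm from the base axis. Payload 16.7 kg.
Tool frame: the origin (TCP) lies midway between the tips of the shut fingers; the grasp point (between the pads) lies manip.grip_point_offset behind it (manip.grip_point_offset is the distance from the TCP to the grasp point, in mm); z points along the fingers, y is the line along which they close (so a half turn about z gives the same grasp; the last joint's range is limited). The gripper opens to 94 mm and grips with 3 to 60 N. Pads are 16 mm wide; open, the fingers measure 119 mm over their backs; the gripper's body (75 mm by 177 mm) begins 78 mm behind the grasp point.
Start: joints at [1.02, 0.426, 0.074, 1.606, -0.034, 1.111, -0.067], TCP at [263.942, -621.216, 205.467] pointing down, gripper open.
Joint ranges: [-2.85, 2.85], [-0.5, 2.14], [-1.23, 1.37], [0.21, 2.46], [-1.02, 4.16], [0.16, 2.05], [-2.73, 2.73]. Speed limits (rad/s): [1.89, 1.89, 2.39, 2.39, 3.01, 3.01, 3.01].

## Interface

Orientations are given as a unit quaternion [x, y, z, w].
In Python, from workcell import manip, imaging gives the robot as it stands.
- The arm moves only by the tool carry_out, never from a script. Its argument "deltas" is a list of rows, each a list of 3 entries, a list of its own where there are three numbers: the opening, from 0 (shut) to 1 (fully open), then the shift along the tool's x, y, z normalised to -1 to 1, where 1 is 2 cm, then the turn about the tool's z normalised to -1 to 1, where 1 is 4 degrees. In form: [[jaw, [tx, ty, tz], yaw], ...]. A call has exactly 8 rows; each row shifts and turns the commanded pose from where the row before left it, along the tool's axes as they then stand; what a row does not reach is not made up. A row lasts 1/12 s, in which the tool goes at most 41.7 mm and 7.16 degrees, less where a joint would pass 70% of its speed; a pose out of reach is approached as far as the arm can. A call with a number of a shift or a turn outside -1 to 1 is refused whole. A call with a gripper value outside its range is refused whole. The fingers move at their own pace and stop on an object; "grip_force" is the grip in N (left out, the last holds). Time passes only in rows, so rows that do not move let the fingers close, or fill a call up. It gives the time, the measured TCP pose, the force, the opening and the grip force at its end, in the units of the state.
- manip.observe(): the state, without advancing time (a new reading comes with each control period).
- imaging.snapshot(name): name is "scene" or "top" or "wrist"; returns (picture, depth): 400x640x3 uint8, red, green, blue; 400x640 float32, mm along the optical axis (not along the pixel's ray), 0 where there is no reading.
- imaging.camera_params(name): a dict with "camera_matrix" (3x3 intrinsics, pixels), "R" (3x3) and "t" (3): a world point X has camera coordinates R X + t. Camera axes: x right, y down, z forward; pixel columns grow to the right and rows downward; lengths in mm; the calibration is good to about 2 mm. A picture is of the moment at which its call begins: read the wrist's pose just before it. camera_params takes no time and is no camera call; for the wrist camera it gives the pose at the moment of the call.
- manip.close_job(): hands the job in; it is judged then, once.
The state is a dict: "t": time; "q": joint angles; "qvel": joint speeds; "effort": joint torques, N m; "tcp_pos": TCP position; "tool_rot": TCP orientation; "ft_force": force on the tool from outside, world axes, zero at the start; "torque": the same for the moment, N m; "width": finger opening in mm; "finger_force": force on a finger pad.
Only numpy, scipy, OpenCV 4.12 (cv2) and the standard library are available. Lean on these libraries where they do the work, as an engineer would, in place of code of your own. Each camera call takes 0.05 s, during which the arm holds its last target. There are 200 camera calls.

## Task

Put the strap creaser, the bench machine with the two steel rollers, in gear: pull its sprung black wing knob straight up out of its notch, turn it a sixth of a turn clockwise as seen from above, and let it snap down into the next notch, then let go. Leave the knob of the hole punch, the similar machine with the turret disc, as it is.

Things in the scene. Friction and masses are not known exactly. Their poses are not given: they have to be found in the camera images.
- creaser_grip (a point): Grip point of the creaser's wing knob, on its axis, 16 mm below its top, about 111 mm above the table when down; it moves with the knob. The knob is a black bar 62 mm long (x axis), 16 wide (y), 34 high (z up), centred on top of a grey box 130 x 120, 70 high, with two 38 mm steel rollers on one side. The collar under it, 64 mm across, ends 26 mm below this point; nothing is higher than the knob.
- creaser_lift (a joint): How far the creaser's knob is pulled up (m): 0 home in a notch, stop at 0.022. A spring pulls it down with 5 N at home, 9 N at the stop, plus 1 to 2 N of weight. Its cross pin is clear of the notches from 0.008 up; below that the knob turns no more than about 0.1 rad. Let go over a notch (within 0.1 rad of its middle) it snaps home by itself.
- creaser_turn (a joint): Turn of the creaser's knob (rad), growing clockwise seen from above, nearly without friction: 0 is the notch it starts in (out of gear), 1.047 the notch for in gear; stops at -0.1 and 1.147. It has about 0.08 rad of play either way in a notch.
- punch_turn (a joint): Turn of the same kind of knob on the hole punch (rad), about 0 in its present notch. The punch has the same grey box and knob but, instead of rollers, a dark steel turret disc 68 mm across with punch tubes on one side. Either machine may stand left or right of the other.

How it is judged (in metres and radians):
On the way:
1. the creaser's knob is pulled up clear of its notch (value of joint creaser_lift above 0.0075 m), for 0.1 s.
At the end, for the whole second after the job is handed in: The creaser's knob is turned 60 degrees clockwise (within 10 degrees) and down home in its in-gear notch (within 2 mm); the punch's knob is still in its own notch (within 0.2 rad of 0) (value of joint creaser_turn between 0.872 and 1.222 rad and value of joint creaser_lift between -0.002 and 0.002 m and value of joint punch_turn between -0.2 and 0.2 rad); the robot touches nothing.
It fails at once if the hole punch's knob is turned (value of joint punch_turn above 0.2 rad or value of joint punch_turn below -0.2 rad).
It also fails if it takes over 32 s, if anything falls off the work surface, if the arm or the gripper's body presses on something with over 40 N, if the wrist force passes 120 N, or if a joint passes its speed limit or range.

## Working session

There is one attempt and no reset: what is moved stays moved. The work goes in short steps, Python scripts to look and compute and a tool call to move; the robot and the scene stay as the last step left them, time stands still between calls to the robot, and variables do not carry over. Pictures are saved under pics/ and viewed, at most 10 in all, crops included, and the job is handed in when it is done.

Besides the shell and the picture viewer there is one more tool, called after "Emit:" as a command line: name --argument value ..., lists and objects as JSON in quotes. carry_out: Moves the arm, as the interface text tells. Scaled input: -1 to 1 covers 2 cm each way for a shift and 4 degrees each way for a turn. Its arguments: {"type":"object","properties":{"deltas":{"type":"array","items":{"type":"array"}},"grip_force":{"type":"number"}},"required":["deltas"]}

```bash
mkdir -p pics; cat > h.py <<'E'
import numpy as np, cv2
from workcell import manip, imaging
def snap(n,f):
    P=imaging.camera_params(n); p,d=imaging.snapshot(n); cv2.imwrite(f'pics/{f}.png',p[:,:,::-1]); np.savez(f'{f}.npz',d=d,K=P['camera_matrix'],R=P['R'],t=P['t']); return p,d
def world(f,u=None,v=None):
    z=np.load(f'{f}.npz'); d=z['d']; V,U=np.mgrid[0:400,0:640]
    pts=np.stack([U*d,V*d,d],-1)@np.linalg.inv(z['K']).T
    W=(pts-np.ravel(z['t']))@z['R']; W[d==0]=np.nan
    return W
E
python3 - <<'E'
from h import *
snap('top','top1')
W=world('top1')
print(manip.grip_point_offset, manip.observe())
z=W[...,2]; m=((z>95)&(z<140)).astype('uint8')
n,l,s,c=cv2.connectedComponentsWithStats(m)
for i in range(1,n):
    if s[i,4]>30:
        q=W[l==i]; print(s[i],c[i],q.mean(0).round(1),np.median(q[:,2]).round(1),cv2.minAreaRect(q[:,:2].astype('float32')))
E
```

```text
18.8 {'t': 0.05, 'q': array([ 1.01947686,  0.42669345,  0.07387625,  1.60659344, -0.03410121,
        1.11083024, -0.06706899]), 'qvel': array([-2.81079498e-04, -5.40720702e-04,  2.22455292e-04,  9.03820703e-04,
       -3.35962299e-03, -6.08317173e-05, -6.49772236e-04]), 'effort': array([ 4.45328857e-03, -9.38384342e+01,  3.67902942e+00, -4.55551600e+01,
       -4.88631427e-02,  1.67800079e-02, -1.27865778e-05]), 'tcp_pos': array([ 263.77272834, -620.84986804,  204.8080981 ]), 'tool_rot': array([ 9.79887621e-01,  1.99549119e-01, -1.74582556e-04, -6.07611885e-04]), 'ft_force': array([ 0.25583473, -0.20658863, -0.0404388 ]), 'torque': array([-0.04714983, -0.01212946, -0.01388402]), 'finger_force': 0.0, 'width': 94.47431334138713}
[310  43   8  12  57] [313.52631579  48.94736842] [906.5  13.9 122.5] 124.9 ((907.4720458984375, 13.897586822509766), (10.762187004089355, 16.997642517089844), 1.0892165899276733)
[340  43   8  12  56] [343.          48.94642857] [906.4 -56.4 122. ] 124.8 ((906.9044189453125, -56.97796630859375), (17.680936813354492, 10.317220687866211), 84.64623260498047)
[38
[... 1624 characters left out ...]
 278] [429.49640288 229.03956835] [ 473.4 -242.1  117.8] 121.0 ((474.5206604003906, -243.58253479003906), (61.922115325927734, 17.31635856628418), 10.856027603149414)
[221 221  11  29 260] [226.06923077 234.95769231] [462.4 208.6 119.2] 121.9 ((463.2872619628906, 210.05592346191406), (62.24372863769531, 16.478120803833008), 6.100794315338135)
[ 64 235  15  13 149] [ 72.00671141 241.02013423] [451.6 552.7 111.4] 112.5 ((452.4000549316406, 557.6150512695312), (26.853225708007812, 27.725332260131836), 87.99166107177734)
[ 36 241  24  60 688] [ 50.39825581 271.79651163] [383.9 590.  117.8] 118.6 ((385.5909729003906, 589.9357299804688), (18.919048309326172, 127.38111877441406), 83.10974884033203)
```

View pics/top1.png

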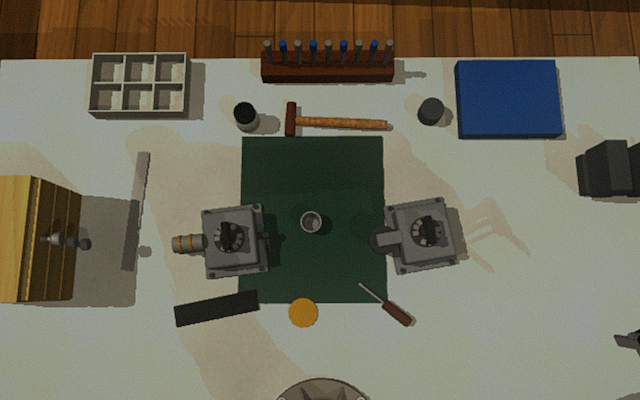

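```bash
python3 - <<'E'
from h import *
p,d=snap('scene','sc1')
t=cv2.imread('pics/top1.png')
cv2.imwrite('pics/crop.png',np.hstack([cv2.resize(t[190:290,165:275],None,fx=3.6,fy=3.6,interpolation=3),cv2.resize(t[190:290,360:470],None,fx=3.6,fy=3.6,interpolation=3)]))
E
```

```text
(no output)
```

View pics/crop.png

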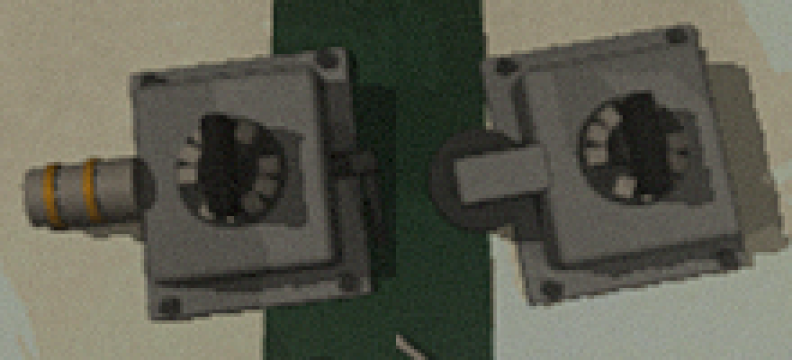

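View pics/sc1.png

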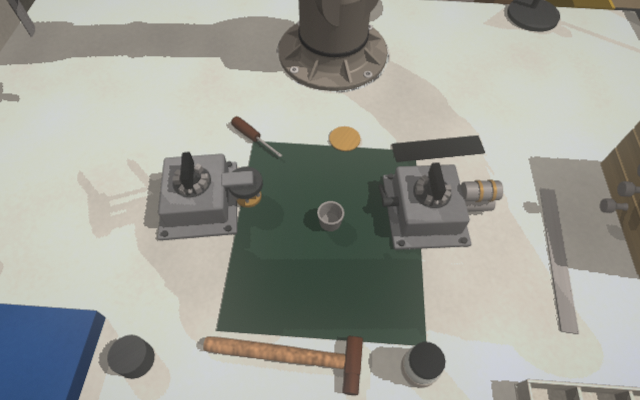

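The left machine in the top view (226,235) carries the banded steel rollers, so that is the creaser; its knob is at about (463, 210) mm with yaw about 6°. The right machine, with the dark disc, is the punch. I'll move over now, well above the knobs.

Emit:
carry_out --deltas '[[1,[0.84,-0.82,0],0],[1,[0.84,-0.82,0],0],[1,[0.84,-0.82,0],0],[1,[0.84,-0.82,0],0],[1,[0.84,-0.82,0],0],[1,[0.84,-0.82,0],0],[1,[0.84,-0.82,0],0],[1,[0.84,-0.82,0],0]]'

```text
t: 0.77
tcp_pos: [336.5, -446.7, 205.3]
tool_rot: [0.98, 0.2, -0.0, -0.0]
ft_force: [-0.2, -0.7, 0.4]
width: 94.3
finger_force: 0.0
```

Emit:
carry_out --deltas '[[1,[0.84,-0.82,0],0],[1,[0.84,-0.82,0],0],[1,[0.84,-0.82,0],0],[1,[0.84,-0.82,0],0],[1,[0.84,-0.82,0],0],[1,[0.84,-0.82,0],0],[1,[0.84,-0.82,0],0],[1,[0.84,-0.82,0],0]]'

```text
t: 1.43
tcp_pos: [408.9, -273.4, 205.4]
tool_rot: [0.98, 0.199, -0.0, -0.0]
ft_force: [0.6, -0.4, -0.0]
width: 94.3
finger_force: 0.0
```

Emit:
carry_out --deltas '[[1,[0.84,-0.82,0],0],[1,[0.84,-0.82,0],0],[1,[0.84,-0.82,0],0],[1,[0.84,-0.82,0],0],[1,[0.84,-0.82,0],0],[1,[0.84,-0.82,0],0],[1,[0.84,-0.82,0],0],[1,[0.84,-0.82,0],0]]'

```text
t: 2.1
tcp_pos: [481.2, -100.2, 205.4]
tool_rot: [0.98, 0.199, -0.0, -0.0]
ft_force: [1.2, 0.1, -0.3]
width: 93.8
finger_force: 0.0
```

Emit:
carry_out --deltas '[[1,[0.33,-0.91,0],0],[1,[0.33,-0.91,0],0],[1,[0.33,-0.91,0],0],[1,[0.33,-0.91,0],0],[1,[0.33,-0.91,0],0],[1,[0.33,-0.91,0],0],[1,[0.33,-0.91,0],0],[1,[0.33,-0.91,0],0]]'

```text
t: 2.77
tcp_pos: [472.4, 54.2, 205.4]
tool_rot: [0.98, 0.199, -0.0, -0.0]
ft_force: [0.5, 1.0, 0.6]
width: 94.4
finger_force: 0.0
```

Emit:
carry_out --deltas '[[1,[0.33,-0.91,0],0],[1,[0.33,-0.91,0],0],[1,[0.33,-0.91,0],0],[1,[0.33,-0.91,0],0],[1,[0.33,-0.91,0],0],[1,[0.33,-0.91,0],0],[1,[0.33,-0.91,0],0],[1,[0.33,-0.91,0],0]]'

```text
t: 3.43
tcp_pos: [464.2, 208.8, 205.3]
tool_rot: [0.98, 0.199, -0.0, 0.0]
ft_force: [1.0, -0.6, 0.3]
width: 93.9
finger_force: 0.0
```

Emit:
carry_out --deltas '[[1,[0,0,0],-1],[1,[0,0,0],-1],[1,[0,0,0],-1],[1,[0,0,0],-1],[1,[0,0,0],-1],[1,[0,0,0],-1],[1,[0,0,0],-1],[1,[0,0,0],-1]]'

```text
t: 4.1
tcp_pos: [464.3, 207.9, 205.3]
tool_rot: [0.886, 0.463, -0.0, -0.0]
ft_force: [0.0, -0.2, 0.3]
width: 94.1
finger_force: 0.0
```

```bash
python3 - <<'E'
from h import *
print(manip.observe()['q'].round(2))
E
```

```text
[-0.02  0.2  -0.6   1.94  0.13  1.03 -1.28]
```

Emit:
carry_out --deltas '[[1,[0,0,0],-1],[1,[0,0,0],-1],[1,[0,0,0],-1],[1,[0,0,0],-1],[1,[0,0,0],-1],[1,[0,0,0],-1],[1,[0,0,0],-1],[1,[0,0,0],-1]]'

```text
t: 4.77
tcp_pos: [464.3, 207.9, 205.3]
tool_rot: [0.724, 0.69, -0.0, -0.0]
ft_force: [0.2, 0.3, 0.4]
width: 93.9
finger_force: 0.0
```

Emit:
carry_out --deltas '[[1,[0,0,0],-1],[1,[0,0,0],-1],[1,[0,0,0],-1],[1,[0,0,0],-1],[1,[0,0,0],-1],[1,[0,0,0],-1],[1,[0,0,0],-1],[1,[0,0,0],-1]]'

```text
t: 5.43
tcp_pos: [464.3, 207.8, 205.3]
tool_rot: [0.506, 0.863, -0.0, -0.0]
ft_force: [-0.9, -0.2, 0.1]
width: 94.3
finger_force: 0.0
```

Emit:
carry_out --deltas '[[1,[0,0,0],-1],[1,[0,0,0],-1],[1,[0,0,0],-1],[1,[0,0,0],-1],[1,[0,0,0],-1],[1,[0,0,0],-1],[1,[0,0,0],-1],[1,[0,0,0],-1]]'

```text
t: 6.1
tcp_pos: [464.3, 207.9, 205.3]
tool_rot: [0.249, 0.969, -0.0, -0.0]
ft_force: [-0.6, 0.2, -0.5]
width: 93.6
finger_force: 0.0
```

Emit:
carry_out --deltas '[[1,[0,0,0],-1],[1,[0,0,0],-1],[1,[0,0,0],-1],[1,[0,0,0],-1],[1,[0,0,0],-1],[1,[0,0,0],-1],[1,[0,0,0],-0.75],[1,[0,0,0],0]]'

```text
t: 6.77
tcp_pos: [464.3, 207.8, 205.3]
tool_rot: [0.016, 1.0, -0.0, -0.0]
ft_force: [0.0, -0.6, 0.1]
width: 94.2
finger_force: 0.0
```

```bash
python3 - <<'E'
from h import *
from scipy.spatial.transform import Rotation as Ro
s=manip.observe(); snap('wrist','w1')
print(s['q'].round(2),s['tcp_pos'].round(1),Ro.from_quat(s['tool_rot']).as_matrix().round(3))
W=world('w1'); z=W[...,2]; m=((z>112)&(z<140)&(np.hypot(W[...,0]-463,W[...,1]-210)<60)).astype('uint8')
n,l,st,c=cv2.connectedComponentsWithStats(m)
for i in range(1,n):
    if st[i,4]>50:
        q=W[l==i]; print(st[i],np.median(q,0).round(1),cv2.minAreaRect(q[:,:2].astype('float32')))
        t=q[q[:,2]>q[:,2].max()-6]; print('top',t.mean(0).round(1),cv2.minAreaRect(t[:,:2].astype('float32')))
E
```

```text
[ 0.26  0.27 -0.93  1.93  0.24  1.06  0.77] [464.3 207.8 205.3] [[-0.999  0.032 -0.   ]
 [ 0.032  0.999 -0.   ]
 [ 0.    -0.    -1.   ]]
[ 304  159   32   81 1632] [457.5 211.5 122.8] ((459.60791015625, 211.60092163085938), (61.385406494140625, 16.00568962097168), 6.626571178436279)
top [458.4 211.6 122.7] ((459.6130676269531, 211.56478881835938), (61.38982391357422, 15.905508041381836), 6.583911895751953)
```

View pics/w1.png

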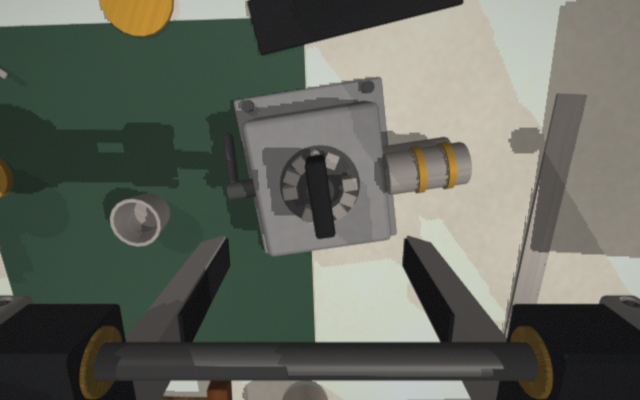

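The wrist view shows the creaser (rollers at (440,167)) with its knob at (320,197). That measures (460, 211) mm with yaw 6.6°. Next I align, descend and grip.

Emit:
carry_out --deltas '[[0.6,[0.2,0.17,0],0],[0.6,[0,0,0],-1],[0.6,[0,0,0.8],-1],[0.6,[0,0,1],-0.1],[0.6,[0,0,1],0],[0.6,[0,0,1],0],[0.6,[0,0,0.8],0],[0.6,[0,0,0],0]]'

```text
t: 7.48
tcp_pos: [458.8, 211.0, 111.0]
tool_rot: [-0.055, 0.998, -0.0, -0.002]
ft_force: [0.2, -0.4, -0.5]
width: 56.4
finger_force: 0.0
```

```bash
python3 - <<'E'
from h import *
s=manip.observe(); p,d=snap('wrist','w2'); print(s['tcp_pos'].round(1),s['ft_force'].round(1),s['width'])
W=world('w2'); z=W[...,2]; m=(z>108)&(z<140)&(np.hypot(W[...,0]-463,W[...,1]-210)<40)
print(m.sum(), np.nanpercentile(W[m],[5,50,95],axis=0).round(1),cv2.minAreaRect(W[m][:,:2].astype('float32')))
E
```

```text
[458.8 211.  111. ] [ 0.2 -0.4 -0.5] 56.36852621667717
4995 [[430.3 177.4 115.2]
 [452.7 211.  122.8]
 [484.3 240.4 136. ]] ((453.598876953125, 210.9805908203125), (61.80325698852539, 58.53387451171875), 49.92115783691406)
```

View pics/w2.png

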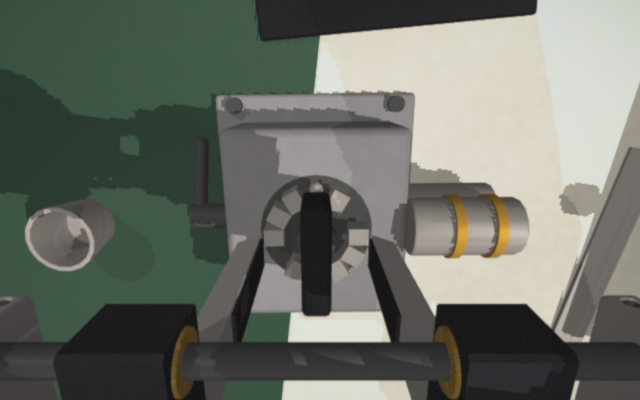

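The knob at (316,250) is centred between the fingers and aligned with them. I'll go down the rest of the way and grip.

Emit:
carry_out --deltas '[[0.6,[-0.1,0,0.5],0],[0.6,[0,0,0.3],0],[0,[0,0,0],0],[0,[0,0,0],0],[0,[0,0,0],0],[0,[0,0,0],0],[0,[0,0,0],0],[0,[0,0,0],0]]' --grip_force 45

```text
t: 8.2
tcp_pos: [462.7, 211.8, 97.8]
tool_rot: [-0.056, 0.998, 0.0, 0.0]
ft_force: [-0.1, -0.4, 0.5]
width: 19.7
finger_force: 0.0
```

Emit:
carry_out --deltas '[[0,[0,0,0],0],[0,[0,0,0],0],[0,[0,0,0],0],[0,[0,0,-0.2],0],[0,[0,0,-0.2],0],[0,[0,0,-0.2],0],[0,[0,0,-0.1],0],[0,[0,0,0],0]]'

```text
t: 8.87
tcp_pos: [462.6, 211.6, 111.9]
tool_rot: [-0.056, 0.998, -0.0, 0.0]
ft_force: [1.8, 0.3, -8.7]
width: 15.9
finger_force: 45.0
```

It lifted 14 mm at about 9 N, as expected. Now the clockwise turn, which is positive about the downward tool z.

Emit:
carry_out --deltas '[[0,[0,0,0],0.9],[0,[0,0,0],0.95],[0,[0,0,0],0.95],[0,[0,0,0],0.95],[0,[0,0,0],0.95],[0,[0,0,0],0.95],[0,[0,0,0],0.95],[0,[0,0,0],0.9]]'

```text
t: 9.53
tcp_pos: [462.5, 210.9, 111.2]
tool_rot: [0.206, 0.979, -0.001, -0.0]
ft_force: [3.4, -5.2, -8.5]
width: 15.9
finger_force: 45.0
```

Emit:
carry_out --deltas '[[0,[0,0,0],0.95],[0,[0,0,0],0.95],[0,[0,0,0],0.95],[0,[0,0,0],0.95],[0,[0,0,0],0.95],[0,[0,0,0],0.95],[0,[0,0,0],0.95],[0,[0,0,0],0.85]]'

```text
t: 10.2
tcp_pos: [462.0, 210.3, 110.9]
tool_rot: [0.453, 0.892, -0.001, -0.0]
ft_force: [2.3, -6.6, -9.2]
width: 15.6
finger_force: 45.0
```

Emit:
carry_out --deltas '[[0,[0,0,0],0],[0,[0,0,0],0],[0,[0,0,0],0],[0,[0,0,0],0],[0,[0,0,0],0],[0,[0,0,0],0],[0,[0,0,0],0],[0,[0,0,0],0]]'

```text
t: 10.87
tcp_pos: [462.0, 210.3, 110.9]
tool_rot: [0.451, 0.893, -0.001, -0.0]
ft_force: [1.9, -6.7, -8.4]
width: 15.6
finger_force: 45.0
```

```bash
python3 - <<'E'
from h import *
s=manip.observe(); p,d=snap('wrist','w3'); q=s['tool_rot']; print(s['tcp_pos'].round(1),s['ft_force'].round(1),s['torque'].round(2),2*np.degrees(np.arctan2(q[1],q[0])))
E
```

```text
[462.  210.3 110.9] [ 1.9 -6.7 -8.4] [-1.78 -0.81 -0.01] 126.38255451720224
```

View pics/w3.png

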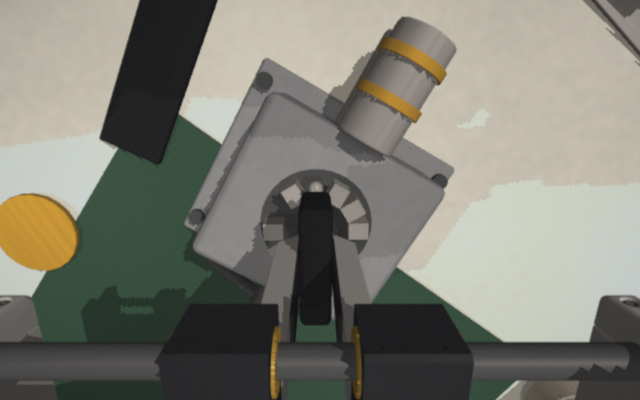

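The turn is exactly 60° with the knob still up and the grip centred at (316,250). I'll lower it into the notch and release.

Emit:
carry_out --deltas '[[0,[0,0,0.2],0],[0,[0,0,0.2],0],[0,[0,0,0.2],0],[0,[0,0,0],0],[0,[0,0,0],0],[0.5,[0,0,0],0],[0.5,[0,0,0],0],[0.5,[0,0,0],0]]'

```text
t: 11.58
tcp_pos: [462.6, 212.3, 99.8]
tool_rot: [0.451, 0.893, 0.0, 0.0]
ft_force: [-0.1, -0.3, 0.0]
width: 32.2
finger_force: 0.0
```

Emit:
carry_out --deltas '[[0.6,[0,0,0],0],[0.6,[0,0,0],0],[0.6,[0,0,-0.3],0],[0.6,[0,0,-1],0],[0.6,[0,0,-1],0],[0.6,[0,0,-1],0],[0.6,[0,0,-1],0],[0.6,[0,0,-1],0]]'

```text
t: 12.25
tcp_pos: [462.4, 212.0, 207.0]
tool_rot: [0.451, 0.893, 0.0, 0.0]
ft_force: [1.5, 0.0, 0.1]
width: 56.2
finger_force: 0.0
```

```bash
python3 - <<'E'
from h import *
s=manip.observe(); p,d=snap('wrist','w4'); print(s['t'],s['tcp_pos'].round(1),s['ft_force'].round(1),s['width'])
W=world('w4'); z=W[...,2]; m=(z>112)&(z<150)&(np.hypot(W[...,0]-462,W[...,1]-211)<40)
n,l,st,c=cv2.connectedComponentsWithStats(m.astype('uint8'))
for i in range(1,n):
    if st[i,4]>50: q=W[l==i]; print(st[i],np.median(q,0).round(1),cv2.minAreaRect(q[:,:2].astype('float32')))
E
```

```text
12.25 [462.4 212.  207. ] [1.5 0.  0.1] 56.22720863737674
[ 303  163   22   79 1597] [457.9 214.2 122.8] ((459.4646911621094, 211.72979736328125), (15.960704803466797, 61.5345458984375), 35.98596954345703)
```

View pics/w4.png

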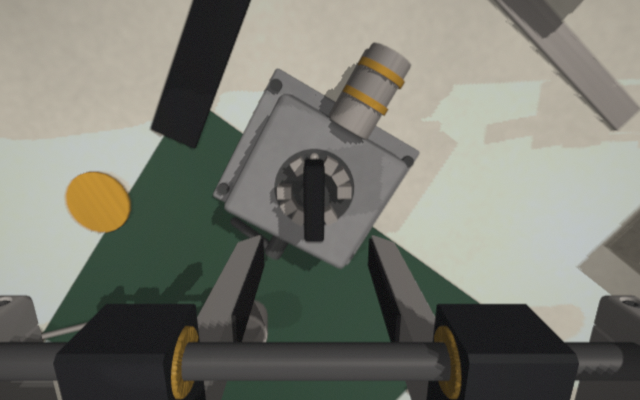

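The knob at (314,200) now has yaw -54°, which is 60.6° clockwise of where it started. Its top is at 122.8 mm, the same as when it was home before, and the gripper is clear.

```bash
python3 -c "
from workcell import manip
print(manip.close_job())"
```

```text
the job is handed in; nothing more can be done
None
```

The creaser is in gear: its knob was pulled up about 14 mm, turned about 60° clockwise and is down home in the next notch; the punch was not touched, and I handed the job in at about 12 s (no verdict was returned).

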